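# Put the flashlight on charge in the mudroom charging drawer

### The arm

A 6-joint arm with a two-finger parallel gripper is mounted at the origin on the work surface. World frame = base frame: x ahead of the robot, y to its left, z up, the work surface at z = 0. Lengths are in m, angles in rad, forces in N, time in s.
With the tool pointing down it reaches from about 0.275 to 1 m from the base axis. Payload 8.4 kg.
Tool frame: the origin (TCP) lies between the finger pads; the fingertips stand 14 mm ahead of it and the grasp point (between the pads) lies 5 mm behind it; z points along the fingers, y is the line along which they close (so a half turn about z gives the same grasp; the last joint's range is limited). The gripper opens to 85 mm and grips with 20 to 120 N. Pads are 22 mm wide; open, the fingers measure 114 mm over their backs; the gripper's body (76 mm by 85 mm) begins 54 mm behind the grasp point. The pads swing forward as they close: fully open they stand 13 mm farther back than shut.
Start: joints at [-1.122, 0.353, 1.633, -0, 1.155, -0.002], TCP at [0.272, -0.563, 0.245] pointing down, gripper open.
Joint ranges: [-2.63, 2.63], [-0.92, 2.1], [0.06, 2.66], [-1.3, 4.44], [0, 2.69], [-3.02, 3.02]. Speed limits (rad/s): [2.22, 2.22, 2.79, 3.14, 3.14, 3.14].

### API

Orientations are given as a 3x3 rotation matrix whose columns are the frame's x, y, z axes.
In Python, from rig import read_state, grab_frame, calibration, close_job, boxes_of, mark_of gives the robot as it stands.
- The arm moves only by the tool jog_arm, never from a script. Its argument "plan" is a list of rows, each a list of 4 numbers: the shift along the world's x, y, z in m, then the turn about the world's z in rad. In form: [[x, y, z, roll], ...]. A call has 1 to 12 rows; each row shifts and turns the commanded pose from where the row before left it; what a row does not reach is not made up. A row lasts 1/8 s, in which the tool goes at most 62.5 mm and 10.7 degrees, less where a joint would pass 70% of its speed; a pose out of reach is approached as far as the arm can. A call with a gripper value outside its range is refused whole. "gripper" is the opening, from 0 (shut) to 1 (fully open), set as the call begins (left out, the last holds). The fingers move at their own pace and stop on an object; "force" is the grip in N (left out, the last holds). Time passes only in rows, so rows that do not move let the fingers close. It gives the time, the measured TCP pose, the force, the opening and the grip force at its end, in the units of the state.
- read_state(): the state, without advancing time (a new reading comes with each control period).
- grab_frame(name): name is "scene" or "side" or "wrist"; returns the picture (400x640x3 uint8, red, green, blue); there is no depth.
- calibration(name): a dict with "camera_matrix" (3x3 intrinsics, pixels), "R" (3x3) and "t" (3): a world point X has camera coordinates R X + t; the wrist camera has in their place "tool_from_camera" (4x4, takes a point from camera to tool coordinates, whose origin is the TCP and whose axes are the flange's). Camera axes: x right, y down, z forward; pixel columns grow to the right and rows downward; lengths in m; the calibration is good to about 2 mm. A picture is of the moment at which its call begins: read the wrist's pose just before it. calibration takes no time and is no camera call.
- close_job(): hands the job in; it is judged then, once.
Trained networks look in the newest picture that a camera, given by its name, has taken for a name from the list of things; names that differ only in an ending like _2 or _b are one class to them, and where a whole thing is asked for, a point or a joint stands for the part that bears it (a point fixed in the world has none). Each returns a list of dicts, best first, with "score" (0 to 1); they miss things now and then, are a little off and sometimes report something else, mostly with a low value. They report only what shows in the picture. A call takes as long as a camera call.
- boxes_of(camera, target): "xy" ([column, row] in pixels, amid what is visible of it).
- mark_of(camera, target): "xy" ([column, row] in pixels: a listed point, or the origin of a listed thing).
The state is a dict: "t": time; "joint_positions": joint angles; "qvel": joint speeds; "joint_torque": joint torques, N m; "position": TCP position; "ee_rot": TCP orientation; "wrist_force": force on the tool from outside, world axes, zero at the start; "moment": the same for the moment, N m; "width": finger opening in m; "grasp_force": force on a finger pad.
Only numpy, scipy, OpenCV 4.12 (cv2) and the standard library are available. Lean on these libraries where they do the work, as an engineer would, in place of code of your own. Each camera call takes 0.05 s, during which the arm holds its last target. There are 200 camera calls.

### The job

Lay the flashlight down flat on the floor of the open charging drawer, beside the power pack and not on it, without dropping it, and let go. Then push the drawer fully shut, and only after that press the larger of the two round buttons on top of the cabinet fully down and let it spring back to start the charge. Leave the smaller button unpressed, and do not shift the other things on the bench or the can on the cabinet.

Things in the scene. Friction and masses are not known exactly. Their poses are not given: they have to be found in the camera images.
- cab: low pine charging cabinet, fixed to the bench, 240 deep (x) x 270 wide (y) x 100 high mm. Origin: centre of its underside; x points to its back, y along its width; the front and drawer face -x. Its top board spans x=-105 to +120, upper face at z=100
- cab_drawer0 (a joint): how far the drawer is out to the cabinet's -x, m: 0 shut, about 0.155 at the start. In the cabinet's frame (mm): inside 228 wide, floor at z=22, side walls up to z=78; inner front wall at x = -99 minus the opening; open to the sky where x is below -105. Wooden front 15 thick, outer face at x = -120 minus the opening, top edge at z=87
- cab_drawer0_handle (a point): middle of the drawer's dark steel bar handle, 35 mm before the drawer front, 62 mm above the bench; bar 11 thick, 120 long along the cabinet's y
- start (a joint): travel of the larger button, m: 0 up, 0.008 fully down; spring, fully down takes 5 N
- start_top (a point): centre of the top face of the larger white round button (cap 40 dia, travel 8) on a dark round housing 56 dia x 12 high, on the cabinet top near its front edge, at the left or the right; top face 24 mm above the cabinet top
- lamp (a joint): travel of the smaller button (not to be pressed), m: 0 up, 0.006 fully down
- lamp_top (a point): centre of the top face of the smaller white round button (cap 22 dia, travel 6) on a dark round housing 38 dia x 12 high, on the cabinet top on the other side; top face 22 mm above the cabinet top
- flashlight: black flashlight, 110 long, lying on the bench. Origin on its axis at mid-length, 20 above what it lies on; x along the axis to the lens. Hexagonal head (x=20 to 55) and hexagonal tail cap (x=-55 to -35), both 40 across flats (46 across corners); between them a round barrel 32 dia to be gripped, its middle at x=-7
- pack: grey power pack 110 x 36 x 22 mm (x, y, z) lying lengthwise on the drawer floor, anywhere across its width; origin at the centre of its underside
- wax: bystander: metal can of boot wax, 68 dia x 70 high, standing on the cabinet top close behind the larger button (4 to 15 mm from its housing, so it stands 46 above the cap); origin centre of its underside
- scraper: bystander: red plastic ice scraper 180 long (x) with 80 wide blade at +x, 20 high, lying on the bench; origin centre of its underside
- shoehorn: bystander: stainless shoe horn about 190 long (x), 45 wide, 10 high, lying on the bench; origin near the middle of its underside
- dish: bystander: green ceramic key dish, 110 dia x 32 high; origin centre of its underside

How it is judged:
By the outcome, as a careful person would: the job done as asked, in the order asked, and still so for the second after the job is handed in, with the robot touching nothing.
It also fails if it takes over 61 s, if anything falls off the work surface, if the arm or the gripper's body presses on something with over 40 N, if the wrist force passes 120 N, or if a joint passes its speed limit or range.

## Working session

There is one attempt and no reset: what is moved stays moved. The work goes in short steps, Python scripts to look and compute and a tool call to move; the robot and the scene stay as the last step left them, time stands still between calls to the robot, and variables do not carry over. Pictures are saved under pics/ and viewed, at most 10 in all, crops included, and the job is handed in when it is done.

Besides the shell and the picture viewer there is one more tool, called after "Call:" by a JSON object that holds its "method" and its "body", one argument or row to a line. jog_arm: Moves the arm, as the interface text tells. Its arguments: {"type":"object","properties":{"plan":{"type":"array"},"gripper":{"type":"number"},"force":{"type":"number"}},"required":["plan"]}

```bash
mkdir -p pics; cat > h.py <<'E'
import numpy as np, cv2
from rig import *
def ray(cam,uv,st=None):
    c=calibration(cam);K=np.array(c["camera_matrix"])
    d=np.linalg.inv(K)@np.array([uv[0],uv[1],1.])
    if "R" in c:
        R=np.array(c["R"]);t=np.array(c["t"]);return -R.T@t,R.T@d
    T=np.array(c["tool_from_camera"]);R=np.array(st["ee_rot"])
    return R@T[:3,3]+np.array(st["position"]),R@T[:3,:3]@d
def atz(cam,uv,z,st=None):
    o,d=ray(cam,uv,st);return o+d*(z-o[2])/d[2]
def tri(rays):
    A=0;b=0
    for o,d in rays:
        d=d/np.linalg.norm(d);P=np.eye(3)-np.outer(d,d);A=A+P;b=b+P@o
    return np.linalg.solve(A,b)
def save(cam,name):
    im=grab_frame(cam);cv2.imwrite(f"pics/{name}.png",im[:,:,::-1]);return im
E
python3 - <<'E'
from h import *
np.set_printoptions(precision=4,suppress=True)
a=save("scene","scene1");b=save("side","side1")
cv2.imwrite("pics/both.png",cv2.resize(np.vstack([a,b])[:,:,::-1],(480*1,600)))
for n in ["cab","cab_drawer0_handle","start_top","lamp_top","flashlight","pack","wax","scraper","shoehorn","dish"]:
    r=[]
    for c in ["scene","side"]:
        m=mark_of(c,n)[:1]
        for q in m: r.append((c,q["xy"],round(q["score"],2)))
    s=[(c,np.round(x,1),w) for c,x,w in r]
    print(n,s, tri([ray(c,x) for c,x,_ in r]) if len(r)==2 else "")
print(read_state())
E
```

```text
cab [('scene', array([395.4, 252.4]), 0.96), ('side', array([241.2, 225.7]), 0.97)] [ 0.7601  0.0242 -0.0109]
cab_drawer0_handle [('scene', array([289. , 188.3]), 0.69), ('side', array([366.6, 240.8]), 0.6)] [ 0.4475 -0.0032  0.0554]
start_top [('scene', array([356.4, 224.7]), 0.73), ('side', array([278.5, 175.5]), 0.49)] [ 0.6921 -0.057   0.1161]
lamp_top [('scene', array([384.7, 190. ]), 0.56), ('side', array([254.3, 213.4]), 0.65)] [0.6839 0.0739 0.1187]
flashlight [('scene', array([396.7, 147. ]), 0.6), ('side', array([236. , 380.7]), 0.93)] [0.5657 0.358  0.0183]
pack [('scene', array([344.7, 206.8]), 0.65), ('side', array([298. , 247.9]), 0.93)] [0.5882 0.053  0.0234]
wax [('scene', array([387. , 239.5]), 0.81), ('side', array([247.3, 176.7]), 0.91)] [ 0.7657 -0.0401  0.0996]
scraper [('scene', array([185.8, 254.8]), 0.93), ('side', array([428.6, 186.5]), 0.63)] [ 0.3571 -0.2926  0.0035]
shoehorn [('scene', array([331.7, 144.1]), 0.9), ('side', array([351.3, 387. ]), 0.57)] [ 0.3776  0.2804 -0.0058]
dish [('side', array([370.2, 159.1]), 0.97)] 
{'t': 1.1, 'joint_positions': array([-1.1224,  0.353 ,  1.6334, -0.    ,  1.1552, -0.0024]), 'qvel': array([ 0.    , -0.0004,  0.0014,  0.0001,  0.0004,  0.0015]), 'joint_torque': array([  0.0014, -60.5174, -34.2452,   0.0001,   0.0009,   0.    ]), 'position': array([ 0.2723, -0.5626,  0.2453]), 'ee_rot': array([[ 0.9001,  0.4357, -0.    ],
       [ 0.4357, -0.9001,  0.    ],
       [-0.    , -0.    , -1.    ]]), 'wrist_force': array([-0.5879,  0.0506,  1.1139]), 'moment': array([-0.003 , -0.0333, -0.0075]), 'grasp_force': 0.0, 'width': 0.0856197269413384}
```

View pics/scene1.png

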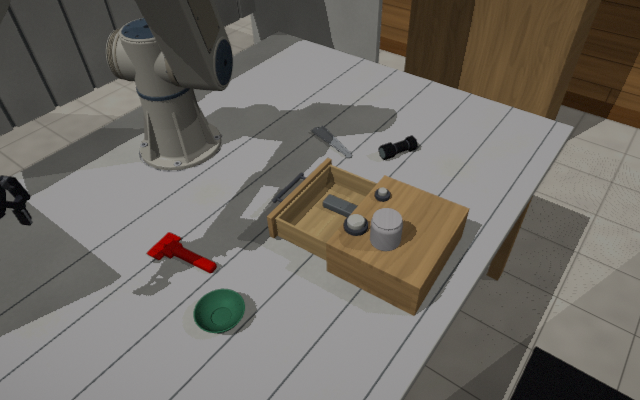

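View pics/side1.png

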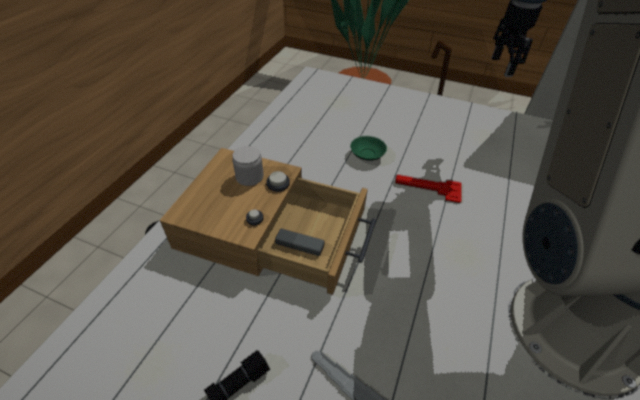

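The scene view shows the cabinet with its drawer open toward the robot. The pack is at about (342,206), the flashlight at (398,148), the large button at (356,223) with the can behind it at (387,230), and the small button at (383,192). The side view agrees. Next I'll move to a wrist view over the drawer.

Call:
{"method": "jog_arm", "body": {
  "plan": [
    [0.018,0.056,0.015,0],
    [0.018,0.056,0.015,0],
    [0.018,0.056,0.015,0],
    [0.018,0.056,0.015,0],
    [0.018,0.056,0.015,0],
    [0.018,0.056,0.015,0],
    [0.018,0.056,0.015,0],
    [0.018,0.056,0.015,0],
    [0.018,0.056,0.015,0],
    [0.018,0.056,0.015,0],
    [0,0,0,0]
  ]
}}

```text
t: 2.48
position: [0.4535, 0.0009, 0.3965]
ee_rot: [[0.898, 0.441, 0.002], [0.441, -0.898, 0.001], [0.003, 0.0, -1.0]]
wrist_force: [0.1, -0.9, -0.3]
width: 0.0857
grasp_force: 0.0
```

```bash
python3 - <<'E'
from h import *
np.set_printoptions(precision=4,suppress=True)
st=read_state();save("wrist","w1");print(st["t"],st["position"],st["ee_rot"][:,:2].ravel(),calibration("wrist")["tool_from_camera"])
for n,z in [("cab_drawer0_handle",.062),("start_top",.124),("lamp_top",.122),("flashlight",.02),("pack",.022),("wax",.1)]:
    for q in mark_of("wrist",n)[:1]: print(n,np.round(q["xy"],1),round(q["score"],2),atz("wrist",q["xy"],z,st))
for c,a,b in [("scene",(382,152),(416,143)),("side",(263,362),(208,393))]: print(c,atz(c,a,.02),atz(c,b,.02))
E
```

```text
2.475 [0.4535 0.0009 0.3965] [ 0.8977  0.4406  0.4406 -0.8977  0.0025  0.0002] [[-0.0012 -0.9632 -0.2689  0.0675]
 [ 1.     -0.0011 -0.0005  0.    ]
 [ 0.0002 -0.2689  0.9632 -0.1285]
 [ 0.      0.      0.      1.    ]]
cab_drawer0_handle [320.9 163.7] 0.94 [ 0.4461 -0.0034  0.062 ]
start_top [450.9 276.1] 0.48 [ 0.3954 -0.2225  0.124 ]
pack [337.6  52.9] 0.57 [0.5914 0.0415 0.022 ]
scene [0.5422 0.3084 0.02  ] [0.602 0.405 0.02 ]
side [0.5392 0.3119 0.02  ] [0.6007 0.3961 0.02  ]
```

View pics/w1.png

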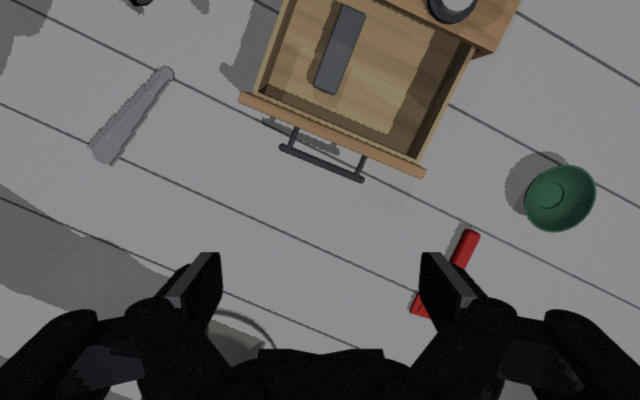

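The wrist view shows the drawer (front edge running (240,95) to (425,175)), the pack at (340,48) on the left half with its long axis along the drawer depth, and a clear right half. Next I'll measure the cabinet yaw and go over the flashlight.

Call:
{"method": "jog_arm", "body": {
  "plan": [
    [0.0164,0.0506,-0.0167,0.074],
    [0.0164,0.0506,-0.0167,0.074],
    [0.0164,0.0506,-0.0167,0.074],
    [0.0164,0.0506,-0.0167,0.074],
    [0.0164,0.0506,-0.0167,0.074],
    [0.0164,0.0506,-0.0167,0.074],
    [0.0164,0.0506,-0.0167,0.074],
    [0,0,0,0]
  ]
}}

```text
t: 3.82
position: [0.5674, 0.3532, 0.2756]
ee_rot: [[0.565, 0.825, -0.003], [0.825, -0.565, -0.001], [-0.002, -0.002, -1.0]]
wrist_force: [-0.9, -0.1, -0.0]
width: 0.0854
grasp_force: 0.0
```

```bash
python3 - <<'E'
from h import *
np.set_printoptions(precision=4,suppress=True)
s1=dict(position=[0.4535,0.0009,0.3965],ee_rot=[[.8977,.4406,.002],[.4406,-.8977,.001],[.0025,.0002,-1]])
P=lambda u,z:atz("wrist",u,z,s1)
for n,a,b,z in [("bar",(283,147),(362,179),.062),("front top",(240,95),(425,175),.087),("packL",(345,4),(315,87),.044),("packR",(365,12),(335,94),.044)]:
    A,B=P(a,z),P(b,z);d=B-A;print(n,A,B,np.linalg.norm(d),np.arctan2(d[1],d[0]))
st=read_state();save("wrist","w2");print(st["t"],st["position"],st["ee_rot"][:,:2].ravel(),st["joint_positions"])
for n,z in [("flashlight",.02),("start_top",.124),("lamp_top",.122),("wax",.1)]:
    for q in mark_of("wrist",n)[:1]: print(n,np.round(q["xy"],1),round(q["score"],2),atz("wrist",q["xy"],z,st))
E
```

```text
bar [0.4439 0.0543 0.062 ] [ 0.4521 -0.0656  0.062 ] 0.12023235109681 -1.5028425545679374
front top [0.4833 0.1287 0.087 ] [ 0.4975 -0.134   0.087 ] 0.2631035597247851 -1.5167916960105934
packL [0.6444 0.0591 0.044 ] [0.5355 0.0495 0.044 ] 0.10933220791023945 -3.0543968092645093
packR [0.6476 0.0314 0.044 ] [0.5394 0.0206 0.044 ] 0.10873853868066408 -3.0425971413505835
3.825 [0.5674 0.3532 0.2756] [ 0.5648  0.8252  0.8252 -0.5648 -0.0024 -0.0017] [0.5543 0.3971 1.4995 0.0006 1.2479 1.1543]
flashlight [318.9 163.8] 0.94 [0.5671 0.3571 0.02  ]
```

View pics/w2.png

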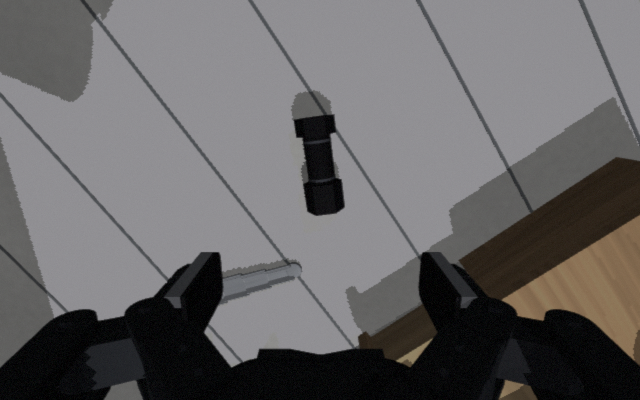

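The wrist view shows the flashlight with its tail at (315,118), its head and lens at (325,212), and the barrel middle at about (319,160). I'll compute the axis and the grasp point.

```bash
python3 - <<'E'
from h import *
np.set_printoptions(precision=4,suppress=True)
im=cv2.imread("pics/w2.png");g=im.max(2)[80:235,270:365]
m=(g<45).astype(np.uint8);n,l,s,c=cv2.connectedComponentsWithStats(m);k=1+s[1:,4].argmax()
m=(l==k).astype(np.uint8);print(s[k])
st=read_state()
ys,xs=np.nonzero(m)
P=np.array([atz("wrist",(x+270,y+80),.025,st)[:2] for x,y in zip(xs,ys)])
r=cv2.minAreaRect(P.astype(np.float32)*1000);print(r)
(_,_),(vx,vy)=P.mean(0),cv2.fitLine(P.astype(np.float32),cv2.DIST_L2,0,.01,.01)[:2,0]
print(P.mean(0),np.arctan2(vy,vx))
for u in [(319.5,158),(320,181),(317.5,138)]: print(atz("wrist",u,.03,st))
q=mark_of("wrist","flashlight")[0];print(q,st["ee_rot"][:2,0],np.arctan2(st["ee_rot"][1,0],st["ee_rot"][0,0]))
E
```

```text
[  24   35   50  100 3081]Traceback (most recent call last):
  File "<stdin>", line 8, in <module>
  File "h.py", line 11, in atz
    o,d=ray(cam,uv,st);return o+d*(z-o[2])/d[2]
        ~~~^^^^^^^^^^^
  File "h.py", line 4, in ray
    c=calibration(cam);K=np.array(c["camera_matrix"])
ValueError: time passes only in moves, steps and waits
```

```bash
sed -i 's/^def ray/import functools\ncalibration=functools.lru_cache(None)(calibration)\ndef ray/' h.py; python3 - <<'E'
from h import *
np.set_printoptions(precision=4,suppress=True)
im=cv2.imread("pics/w2.png");g=im.max(2)[80:235,270:365]
m=(g<45).astype(np.uint8);n,l,s,c=cv2.connectedComponentsWithStats(m);k=1+s[1:,4].argmax()
m=(l==k).astype(np.uint8)
st=read_state();print(st["t"],st["position"])
ys,xs=np.nonzero(m)
P=np.array([atz("wrist",(x+270,y+80),.025,st)[:2] for x,y in zip(xs,ys)])
r=cv2.minAreaRect(P.astype(np.float32)*1000);print(r)
vx,vy=cv2.fitLine(P.astype(np.float32),cv2.DIST_L2,0,.01,.01)[:2,0]
print(P.mean(0),np.arctan2(vy,vx))
for u in [(319.5,158),(320,181),(317.5,138)]: print(atz("wrist",u,.03,st))
print(np.arctan2(st["ee_rot"][1,0],st["ee_rot"][0,0]))
E
```

```text
4.075 [0.5674 0.3502 0.2791]
((567.2223510742188, 350.9630432128906), (115.41866302490234, 44.74795913696289), 62.71099090576172)
[0.5676 0.3521] 1.0928153
[0.573  0.3604 0.03  ]
[0.5582 0.338  0.03  ]
[0.584  0.3803 0.03  ]
0.9668372652358045
```

Call:
{"method": "jog_arm", "body": {
  "plan": [
    [0.003,0.011,-0.03,0.126],
    [0,0,-0.05,0],
    [0,0,-0.05,0],
    [0,0,-0.05,0],
    [0,0,-0.045,0],
    [0,0,-0.025,0],
    [0,0,-0.007,0],
    [0,0,0,0],
    [0,0,0,0]
  ]
}}

```text
t: 5.2
position: [0.5712, 0.363, 0.0232]
ee_rot: [[0.459, 0.889, 0.002], [0.889, -0.459, 0.001], [0.002, 0.001, -1.0]]
wrist_force: [0.7, 0.1, 0.3]
width: 0.0852
grasp_force: 0.0
```

Call:
{"method": "jog_arm", "body": {
  "plan": [
    [0,0,0,0],
    [0,0,0,0],
    [0,0,0,0],
    [0,0,0,0],
    [0,0,0,0],
    [0,0,0,0]
  ],
  "gripper": 0.2,
  "force": 50
}}

```text
t: 5.95
position: [0.5703, 0.3628, 0.0219]
ee_rot: [[0.458, 0.889, 0.0], [0.889, -0.458, 0.0], [0.0, 0.0, -1.0]]
wrist_force: [-0.2, -1.1, 5.8]
width: 0.0302
grasp_force: 49.4
```

Call:
{"method": "jog_arm", "body": {
  "plan": [
    [0,0,0.015,0],
    [0,0,0.04,0],
    [0,0,0.05,0],
    [0,0,0.05,0],
    [0.0014,-0.051,0.025,-0.127],
    [0.0014,-0.051,0,-0.127],
    [0.0014,-0.051,0,-0.127],
    [0.0014,-0.051,0,-0.127],
    [0.0014,-0.051,0,-0.127],
    [0.0014,-0.051,0,-0.127],
    [0.0014,-0.051,0,-0.127],
    [0.0014,-0.051,0,-0.127]
  ]
}}

```text
t: 7.45
position: [0.581, -0.047, 0.202]
ee_rot: [[0.997, 0.075, 0.001], [0.075, -0.997, -0.0], [0.0, 0.0, -1.0]]
wrist_force: [0.5, -0.0, -1.3]
width: 0.0302
grasp_force: 50.1
```

Call:
{"method": "jog_arm", "body": {
  "plan": [
    [0,0,0,0],
    [0,0,0,0]
  ]
}}

```text
t: 7.7
position: [0.5811, -0.0452, 0.2017]
ee_rot: [[0.997, 0.079, 0.0], [0.079, -0.997, 0.0], [0.0, -0.0, -1.0]]
wrist_force: [1.0, 0.1, -2.9]
width: 0.0303
grasp_force: 50.2
```

```bash
python3 - <<'E'
from h import *
np.set_printoptions(precision=4,suppress=True)
st=read_state();save("wrist","w3");print(st["t"],st["position"],st["ee_rot"][:,:2].ravel(),st["width"])
for n,z in [("flashlight",.2),("start_top",.124),("lamp_top",.122),("wax",.1),("pack",.022),("cab_drawer0_handle",.062)]:
    for q in mark_of("wrist",n)[:1]: print(n,np.round(q["xy"],1),round(q["score"],2),atz("wrist",q["xy"],z,st))
E
```

```text
7.7 [ 0.5811 -0.0452  0.2017] [ 0.9969  0.0788  0.0788 -0.9969  0.0001 -0.0005] 0.03032674277873791
start_top [338.6  35.5] 0.78 [ 0.6883 -0.0473  0.124 ]
lamp_top [130.4  31.5] 0.76 [0.6816 0.0716 0.122 ]
pack [229.8 166.1] 0.73 [0.5886 0.0408 0.022 ]
```

View pics/w3.png

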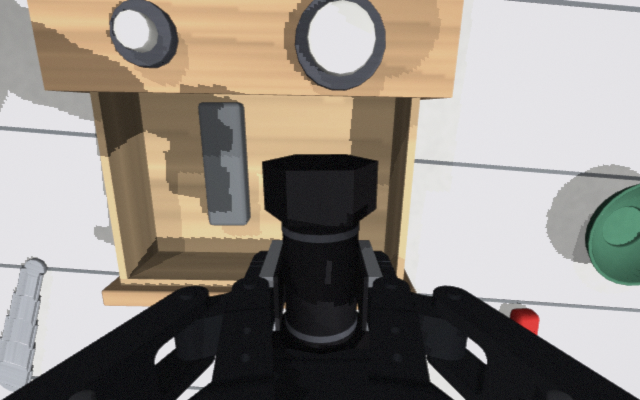

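The view shows the flashlight held level along the drawer depth, with its tail at (320,160). The pack is at (224,163) and clear to the left, the board front edge is at row 93, and the drawer front is at row ~285. I'll check the walls.

```bash
python3 - <<'E'
from h import *
np.set_printoptions(precision=4,suppress=True)
st=dict(position=[0.5811,-0.0452,0.2017],ee_rot=[[.9969,.0788,0],[.0788,-.9969,0],[0,0,-1]])
g=cv2.imread("pics/w3.png")
for n,u,z in [("boardL",(46,91),.1),("boardR",(450,98),.1),("frontL in",(125,282),.087),("frontL in2",(240,283),.087),("wallR in top",(395,100),.078),("wallR in top2",(400,250),.078),("wallL in top",(105,100),.078),("wallL2",(127,262),.078),("packTL",(199,102),.044),("packTR",(243,102),.044),("packBR",(249,223),.044),("packBL",(209,224),.044)]:
    print(n,atz("wrist",u,z,st)[:2])
E
```

```text
boardL [0.6446 0.1417]
boardR [ 0.6609 -0.1255]
frontL in [0.4983 0.1089]
frontL in2 [0.5047 0.0149]
wallR in top [ 0.6576 -0.0939]
wallR in top2 [ 0.5402 -0.1144]
wallL in top [0.6412 0.117 ]
wallL2 [0.5117 0.1113]
packTL [0.6447 0.0606]
packTR [0.6475 0.0242]
packBR [0.5415 0.0172]
packBL [0.5376 0.0537]
```

Call:
{"method": "jog_arm", "body": {
  "plan": [
    [0,0,-0.04,-0.012],
    [0,0,-0.045,0],
    [0,0,-0.04,0],
    [0,0,-0.02,0],
    [0,0,-0.007,0],
    [0,0,0,0]
  ]
}}

```text
t: 8.8
position: [0.5815, -0.0452, 0.0495]
ee_rot: [[0.998, 0.067, -0.0], [0.067, -0.998, 0.0], [-0.0, -0.0, -1.0]]
wrist_force: [-0.7, -0.1, -1.8]
width: 0.0305
grasp_force: 50.1
```

Call:
{"method": "jog_arm", "body": {
  "plan": [
    [0,0,-0.003,0],
    [0,0,-0.001,0],
    [0,0,0,0],
    [0,0,0,0]
  ]
}}

```text
t: 9.3
position: [0.5814, -0.0454, 0.0457]
ee_rot: [[0.998, 0.067, 0.0], [0.067, -0.998, -0.0], [0.0, 0.0, -1.0]]
wrist_force: [-1.5, -0.9, -2.0]
width: 0.0307
grasp_force: 50.1
```

Call:
{"method": "jog_arm", "body": {
  "plan": [
    [0,0,-0.001,0],
    [0,0,0,0],
    [0,0,0,0]
  ]
}}

```text
t: 9.68
position: [0.5813, -0.0454, 0.0443]
ee_rot: [[0.998, 0.067, -0.0], [0.067, -0.998, 0.0], [-0.0, -0.0, -1.0]]
wrist_force: [-0.1, -0.6, -1.9]
width: 0.0303
grasp_force: 50.1
```

Call:
{"method": "jog_arm", "body": {
  "plan": [
    [0,0,-0.001,0],
    [0,0,0,0],
    [0,0,0,0]
  ]
}}

```text
t: 10.05
position: [0.5819, -0.0453, 0.0439]
ee_rot: [[0.998, 0.067, 0.001], [0.067, -0.998, -0.0], [0.001, 0.0, -1.0]]
wrist_force: [-0.2, 1.4, 5.2]
width: 0.0301
grasp_force: 50.9
```

On the floor now (the force stepped from -1.9 to +5.2 N). Releasing.

Call:
{"method": "jog_arm", "body": {
  "plan": [
    [0,0,0,0],
    [0,0,0,0],
    [0,0,0,0],
    [0,0,0,0]
  ],
  "gripper": 0.7
}}

```text
t: 10.55
position: [0.5812, -0.0454, 0.0433]
ee_rot: [[0.998, 0.067, -0.0], [0.067, -0.998, 0.0], [-0.0, -0.0, -1.0]]
wrist_force: [-0.0, 0.3, -0.0]
width: 0.0599
grasp_force: 0.0
```

Call:
{"method": "jog_arm", "body": {
  "plan": [
    [0,0,0.02,0],
    [0,0,0.03,0],
    [0,0,0.05,0],
    [0,0,0.05,0],
    [-0.03,0,0.04,0],
    [-0.05,0,0,0],
    [0,0,0,0],
    [0,0,0,0]
  ]
}}

```text
t: 11.55
position: [0.5018, -0.0454, 0.2337]
ee_rot: [[0.998, 0.067, 0.001], [0.067, -0.998, -0.0], [0.001, 0.0, -1.0]]
wrist_force: [-0.0, 0.2, -0.4]
width: 0.0597
grasp_force: 0.0
```

```bash
python3 - <<'E'
from h import *
np.set_printoptions(precision=4,suppress=True)
st=read_state();save("wrist","w4");print(st["t"],st["position"],st["ee_rot"][:,:2].ravel(),st["width"])
for n,z in [("flashlight",.042),("start_top",.124),("lamp_top",.122),("wax",.1),("pack",.022),("cab_drawer0_handle",.062)]:
    for q in mark_of("wrist",n)[:1]: print(n,np.round(q["xy"],1),round(q["score"],2),atz("wrist",q["xy"],z,st))
E
```

```text
11.55 [ 0.5018 -0.0454  0.2337] [ 0.9978  0.0666  0.0666 -0.9978  0.001   0.0002] 0.05968555453167175
flashlight [328.1 102.1] 0.56 [ 0.5743 -0.048   0.042 ]
start_top [238.   76.9] 0.23 [0.5853 0.0158 0.124 ]
wax [237.9  76. ] 0.74 [0.5875 0.0216 0.1   ]
pack [239.1  76.2] 0.68 [0.5929 0.0392 0.022 ]
cab_drawer0_handle [273.3 235.9] 0.86 [ 0.4462 -0.0034  0.062 ]
```

View pics/w4.png

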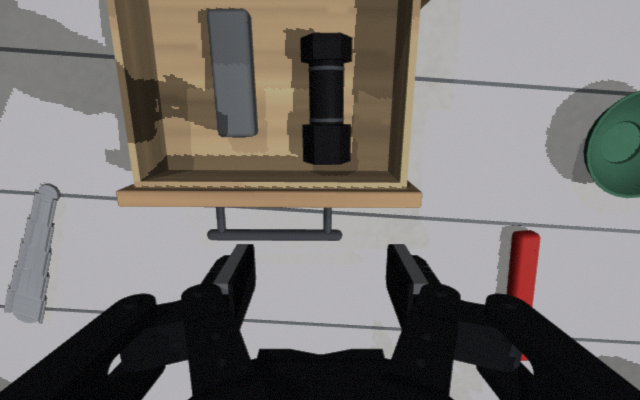

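The flashlight is lying flat and free at (327,98), well clear of the pack at (233,72) and the walls. Now I'll close the fingers and go in front of the handle.

Call:
{"method": "jog_arm", "body": {
  "plan": [
    [-0.046,0.019,0,0],
    [-0.046,0.019,0,0],
    [0,0,-0.04,0],
    [0,0,-0.05,0],
    [0,0,-0.05,0],
    [0,0,-0.033,0],
    [0,0,0,0],
    [0,0,0,0]
  ],
  "gripper": 0
}}

```text
t: 12.9
position: [0.4101, -0.0074, 0.0612]
ee_rot: [[0.998, 0.067, 0.001], [0.067, -0.998, -0.0], [0.001, 0.0, -1.0]]
wrist_force: [0.3, -0.5, 0.4]
width: 0.0005
grasp_force: 0.0
```

Call:
{"method": "jog_arm", "body": {
  "plan": [
    [0.012,0.0008,0,0],
    [0.01,0.0007,0,0],
    [0.01,0.0007,0,0],
    [0.012,0.0008,0,0],
    [0.012,0.0008,0,0],
    [0.012,0.0008,0,0],
    [0.012,0.0008,0,0]
  ]
}}

```text
t: 13.78
position: [0.4901, -0.0019, 0.0603]
ee_rot: [[0.998, 0.067, -0.0], [0.067, -0.998, -0.0], [-0.0, 0.0, -1.0]]
wrist_force: [-1.3, -0.6, 0.9]
width: -0.0003
grasp_force: 0.7
```

Call:
{"method": "jog_arm", "body": {
  "plan": [
    [0.012,0.0008,0,0],
    [0.012,0.0008,0,0],
    [0.012,0.0008,0,0],
    [0.012,0.0008,0,0],
    [0.012,0.0008,0,0],
    [0.01,0.0007,0,0],
    [0.01,0.0007,0,0],
    [0.006,0.0004,0,0],
    [0,0,0,0]
  ]
}}

```text
t: 14.9
position: [0.576, 0.0039, 0.0604]
ee_rot: [[0.998, 0.067, 0.001], [0.067, -0.998, 0.0], [0.001, -0.0, -1.0]]
wrist_force: [-0.2, 0.0, 0.2]
width: -0.0004
grasp_force: 0.0
```

```bash
python3 - <<'E'
from h import *
np.set_printoptions(precision=4,suppress=True)
a=save("scene","s5")
for q in mark_of("scene","cab_drawer0_handle")[:1]: print(np.round(q["xy"],1),round(q["score"],2),atz("scene",q["xy"],.062))
cv2.imwrite("pics/s5c.png",cv2.resize(a[120:320,230:490,::-1],(780,600)))
E
```

```text
[333.2 207.9] 0.75 [0.5892 0.0008 0.062 ]
```

View pics/s5c.png

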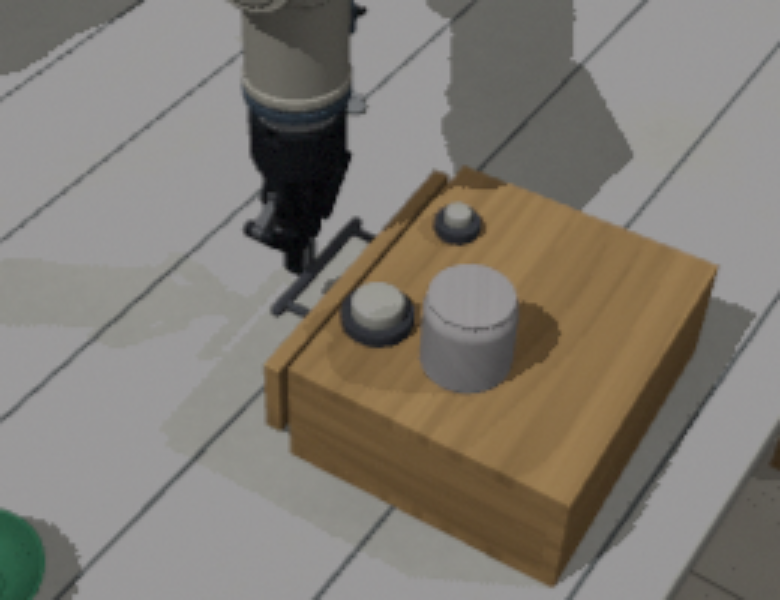

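The drawer is nearly shut, with a gap of about 10 mm still visible behind its front. I'll keep pushing until it stops.

Call:
{"method": "jog_arm", "body": {
  "plan": [
    [0.005,0.0003,0,0],
    [0.004,0.0003,0,0],
    [0.003,0.0002,0,0],
    [0.002,0,0,0],
    [0,0,0,0]
  ]
}}

```text
t: 15.62
position: [0.5877, 0.0046, 0.0601]
ee_rot: [[0.998, 0.067, -0.004], [0.067, -0.998, 0.0], [-0.004, -0.0, -1.0]]
wrist_force: [-6.4, 0.5, 4.3]
width: 0.0006
grasp_force: 3.4
```

Call:
{"method": "jog_arm", "body": {
  "plan": [
    [0.002,0,0,0],
    [0,0,0,0],
    [0,0,0,0]
  ]
}}

```text
t: 16.0
position: [0.5878, 0.0046, 0.0599]
ee_rot: [[0.998, 0.067, -0.007], [0.067, -0.998, -0.0], [-0.007, -0.0, -1.0]]
wrist_force: [-13.8, -0.9, 9.6]
width: -0.0004
grasp_force: 6.5
```

Call:
{"method": "jog_arm", "body": {
  "plan": [
    [0.002,0,0,0],
    [0,0,0,0],
    [0,0,0,0]
  ]
}}

```text
t: 16.38
position: [0.5879, 0.0046, 0.0596]
ee_rot: [[0.998, 0.067, -0.011], [0.067, -0.998, -0.0], [-0.011, -0.001, -1.0]]
wrist_force: [-18.6, -0.9, 13.0]
width: 0.0
grasp_force: 9.5
```

Call:
{"method": "jog_arm", "body": {
  "plan": [
    [-0.015,-0.001,0,0],
    [-0.03,-0.002,0,0],
    [0,0,0.05,0],
    [0,0,0.06,0],
    [0,0,0.06,0],
    [0.02,-0.01,0.05,0],
    [0.05,-0.02,0,0],
    [0.04,-0.02,0,0],
    [0,0,0,0],
    [0,0,0,0]
  ]
}}

```text
t: 17.62
position: [0.6576, -0.0482, 0.2799]
ee_rot: [[0.998, 0.067, -0.001], [0.067, -0.998, 0.0], [-0.001, -0.0, -1.0]]
wrist_force: [-0.2, 0.4, -0.1]
width: 0.0002
grasp_force: 0.0
```

```bash
python3 - <<'E'
from h import *
np.set_printoptions(precision=4,suppress=True)
st=read_state();im=save("wrist","w6");print(st["t"],st["position"],st["ee_rot"][:,:2].ravel())
for n,z in [("start_top",.124),("lamp_top",.122),("wax",.1),("cab_drawer0_handle",.062)]:
    for q in mark_of("wrist",n)[:1]: print(n,np.round(q["xy"],1),round(q["score"],2),atz("wrist",q["xy"],z,st))
E
```

```text
17.625 [ 0.6576 -0.0482  0.2799] [ 0.9978  0.0665  0.0665 -0.9978 -0.0008 -0.0003]
start_top [323.  151.9] 0.59 [ 0.6881 -0.0485  0.124 ]
lamp_top [184.8 147.3] 0.87 [0.684  0.0703 0.122 ]
wax [323.7  65.5] 0.86 [ 0.7598 -0.0445  0.1   ]
cab_drawer0_handle [268.2 221.3] 0.9 [0.5996 0.0058 0.062 ]
```

View pics/w6.png

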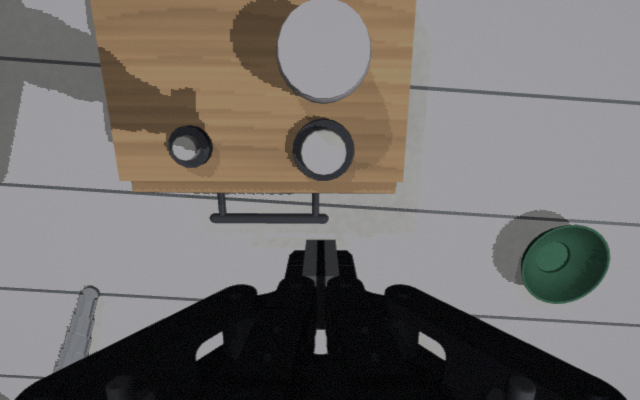

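The drawer is shut (its front is flush at row 187 and the handle is at 0.600). The large cap is at (323,152) with the can behind it at (324,50) and room in between. I'll press slightly forward of the cap centre.

Call:
{"method": "jog_arm", "body": {
  "plan": [
    [0.025,0,-0.03,0],
    [0,0,-0.05,0],
    [0,0,-0.04,0],
    [0,0,-0.013,0],
    [0,0,0,0],
    [0,0,0,0]
  ]
}}

```text
t: 18.62
position: [0.6845, -0.0484, 0.1495]
ee_rot: [[0.998, 0.067, 0.003], [0.067, -0.998, -0.0], [0.003, 0.0, -1.0]]
wrist_force: [-0.0, 0.1, -0.1]
width: -0.0003
grasp_force: 0.0
```

Call:
{"method": "jog_arm", "body": {
  "plan": [
    [0,0,-0.004,0],
    [0,0,-0.004,0],
    [0,0,-0.004,0],
    [0,0,0,0],
    [0,0,0,0]
  ]
}}

```text
t: 19.25
position: [0.6835, -0.0484, 0.1356]
ee_rot: [[0.998, 0.067, 0.0], [0.067, -0.998, -0.0], [0.0, 0.0, -1.0]]
wrist_force: [0.1, -0.5, 3.6]
width: 0.0004
grasp_force: 1.2
```

Call:
{"method": "jog_arm", "body": {
  "plan": [
    [0,0,-0.003,0],
    [0,0,-0.002,0],
    [0,0,-0.002,0],
    [0,0,0,0],
    [0,0,0,0]
  ]
}}

```text
t: 19.88
position: [0.6835, -0.0484, 0.1299]
ee_rot: [[0.998, 0.067, 0.001], [0.067, -0.998, -0.0], [0.001, 0.0, -1.0]]
wrist_force: [-4.1, -1.0, 15.8]
width: 0.0
grasp_force: 7.6
```

Fully down (15.8 N against 5 N, with the TCP at the expected 0.130 height). Lifting off and backing away.

Call:
{"method": "jog_arm", "body": {
  "plan": [
    [0,0,0.01,0],
    [0,0,0.02,0],
    [0,0,0.04,0],
    [0,0,0.05,0],
    [-0.05,0,0.03,0],
    [-0.06,0,0,0],
    [-0.06,0,0,0],
    [0,0,0,0],
    [0,0,0,0]
  ]
}}

```text
t: 21.0
position: [0.5141, -0.0484, 0.2795]
ee_rot: [[0.998, 0.067, 0.002], [0.067, -0.998, -0.0], [0.002, 0.0, -1.0]]
wrist_force: [-0.3, 0.1, 0.4]
width: 0.0002
grasp_force: 0.0
```

```bash
python3 - <<'E'
from h import *
np.set_printoptions(precision=4,suppress=True)
a=save("scene","s7");b=save("side","d7")
v=np.hstack([cv2.resize(a[120:320,230:490],(400,308)),cv2.resize(b[120:320,140:400],(400,308))]);cv2.imwrite("pics/fin.png",v[:,:,::-1])
for n in ["cab_drawer0_handle","start_top","wax"]:
    print(n,tri([ray(c,mark_of(c,n)[0]["xy"]) for c in("scene","side")]))
print(read_state()["t"])
E
```

```text
cab_drawer0_handle [0.6027 0.0071 0.064 ]
start_top [ 0.6882 -0.0481  0.1189]
wax [ 0.7628 -0.0408  0.098 ]
21.4
```

View pics/fin.png

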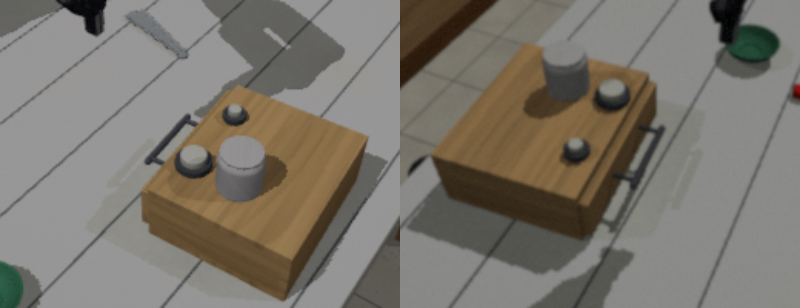

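The drawer is shut (handle at x=0.603 as expected), the button has sprung back up, and the can is where it was. Handing in.

```bash
python3 -c "
from rig import *
print(close_job())"
```

```text
the job is handed in; nothing more can be done
None
```

I laid the flashlight flat in the drawer beside the power pack and let go, pushed the drawer shut, then pressed the larger button fully down and it sprang back; I handed the job in at about 21 s, and no verdict was shown.

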